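# Restock the scrub-brush dispenser

### The arm

A 6-joint arm with a two-finger parallel gripper is mounted at the origin on a cart in front of the work surface, level with it; the furniture and walls round the work are solid. World frame = base frame: x ahead of the robot, y to its left, z up, the work surface at z = 0. Lengths are in mm, angles in rad, forces in N, time in s.
With the tool pointing down it reaches from about 350 to 775 mm from the base axis. Payload 7.3 kg.
Tool frame: the origin (TCP) lies on the centre line of the jaws, within the pads' length; the fingertips stand 17 mm ahead of it and the grasp point (between the pads) lies 2 mm behind it; z points along the fingers, y is the line along which they close (so a half turn about z gives the same grasp; the last joint's range is limited). The gripper opens to 92 mm and grips with 3 to 60 N. Pads are 19 mm wide; open, the fingers measure 130 mm over their backs; the gripper's body (75 mm by 190 mm) begins 47 mm behind the grasp point.
Start: joints at [1.027, 0.342, 1.524, -0, 1.275, -0.146], TCP at [203.367, 484.03, 243.741] pointing down, gripper open.
Joint ranges: [-2.53, 2.53], [-0.77, 2.02], [0.04, 2.7], [-1, 4.14], [0.28, 2.66], [-3.11, 3.11]. Speed limits (rad/s): [2.57, 2.57, 3.14, 3.14, 3.14, 3.14].

### API

Orientations are given as [roll, pitch, yaw] about the fixed x, y, z axes, in that order (R = Rz(yaw) Ry(pitch) Rx(roll)).
In Python, from plant import bot gives the robot as it stands. The module is installed in compiled form; this text tells all that it offers.
- The arm moves only by the shell command python3 -m pendant 'ROWS'. ROWS is JSON, a list of rows, each a list of 3 entries, a list of its own where there are three numbers: the shift along the world's x, y, z as a fraction of full scale, then the turn, a rotation vector about the world's x, y, z as a fraction of full scale, then the opening, from -1 (shut) to 1 (fully open), so that 0 is half open. In form: [[[tx, ty, tz], [rx, ry, rz], claw], ...]. A call has exactly 10 rows; each row shifts and turns the commanded pose from where the row before left it; what a row does not reach is not made up. Full scale, the value 1, is 30 mm for a shift and 0.12 rad for a turn. A row lasts 1/12 s, in which the tool goes at most 41.7 mm and 7.16 degrees, less where a joint would pass 70% of its speed; a pose out of reach is approached as far as the arm can. A call with a number of a shift or a turn outside -1 to 1 is refused whole. A call with a gripper value outside its range is refused whole. The fingers move at their own pace and stop on an object; the grip force is fixed at half the most. Time passes only in rows, so rows that do not move let the fingers close, or fill a call up. It gives the time, the measured TCP pose, the force, the opening and the grip force at its end, in the units of the state.
- bot.get_obs(): the state, without advancing time (a new reading comes with each control period).
- bot.capture(name): name is "side" or "top"; returns the picture (420x560x3 uint8, blue, green, red); there is no depth.
- bot.camera_params(name): a dict with "fovy" (degrees; the focal length in pixels is half the picture's height over the tangent of half this angle, whatever the lens; pixels are square), "cx", "cy" (the principal point, pixels), "camera_from_world" (4x4, takes a point from world to camera coordinates). Camera axes: x right, y down, z forward; pixel columns grow to the right and rows downward; lengths in mm; the calibration is good to about 2 mm. A picture is of the moment at which its call begins. camera_params takes no time and is no camera call.
- bot.close_job(): hands the job in; it is judged then, once.
The state is a dict: "time": time; "joint_positions": joint angles; "dq": joint speeds; "tau": joint torques, N m; "tool_pos": TCP position; "tcp_rot": TCP orientation; "contact_force": force on the tool from outside, world axes, zero at the start; "moment": the same for the moment, N m; "grip_width": finger opening in mm; "finger_force": force on a finger pad.
Only numpy, scipy, OpenCV 4.12 (cv2) and the standard library are available. Lean on these libraries where they do the work, as an engineer would, in place of code of your own. Each camera call takes 0.05 s, during which the arm holds its last target. There are 200 camera calls.

### The job

Restock the brush dispenser: slide its shutter fully open, then load every loose scrub brush one at a time - lay it across the loading bay, bristles down, and push the sprung pusher through its full stroke so that the brush slides right under the clear cover, then let the pusher spring back. When all the brushes lying on the table are in, with the last one pushed fully home, slide the shutter fully closed again over the empty bay and leave the other things on the table where they are.

Things in the scene. Friction and masses are not known exactly. Their poses are not given: they have to be found in the camera images.
- dispenser: Grey metal dispenser fixed to the table, 206 mm (x) by 431 mm (y), 61 mm high, at varying place and yaw. Origin on the table under the middle of the loading bay. Along its y: the pusher carriage at y > 0.065, the bay from 0.065 to -0.065, the storage lane from -0.065 to its end stop at -0.270. Brushes lie with their length along its x and travel to its -y
- bay (a point): Middle of the loading bay's floor, 4 mm above the table; axes as the dispenser's. The bay is 130 mm long (y), 190 mm wide (x) between side walls 57 mm high; slanted lead-ins in its last 40 mm narrow it to the lane's width. It is open above when the shutter is open
- cover_edge (a point): Middle of the near edge of the lane's clear cover, on its underside, 54 mm above the table (top 57 mm). The lane below, 170 mm wide, 205 mm long toward the dispenser's -y, takes three brushes, each new one shoving on those before it; only the pusher can bring them far enough in
- pusher (a joint): Sprung pusher: travel in m toward the dispenser's -y, 0 at rest (face at dispenser y = +0.065, just behind the bay), 0.142 at the end of its stroke (face 12 mm inside the cover edge). The spring takes 2 N at first, 8.5 N at the end, and brings it back to 0 when let go. The face is two pads with a 76 mm gap between them, room for a finger
- pusher_handle (a point): Middle of the pusher's upright black handle plate, 62 mm wide (dispenser's x), 12 mm thick (y), from 13 to 95 mm above the table; this point is 70 mm above the table and 70 mm behind the pusher's face. Push it toward the dispenser's -y; it moves with the pusher
- shutter (a joint): Flat steel shutter over the loading bay: travel in m toward the dispenser's -y, 0 closed (over the bay), 0.132 fully open (lying over the clear cover). Stays where it is left; slides with about 2 N. Starts closed or a little open. Its top is 61 mm above the table
- shutter_grip (a point): Middle of the black grip bar on the shutter, 80 mm above the table; the bar is 70 mm long along the dispenser's x, 16 mm thick along y, and stands from 61 to 95 mm above the table; it moves with the shutter
- brush_a_mid (a point): Centre of a wooden scrub brush, half-way up, 23 mm above what it stands on: 154 mm long (its y), 61 mm wide (its x), 46 mm high, bristles down, wooden back up, z up. To be loaded; take it across its 61 mm width. One may be absent at the start
- brush_b_mid (a point): Centre of a wooden scrub brush, half-way up, 23 mm above what it stands on: 154 mm long (its y), 61 mm wide (its x), 46 mm high, bristles down, wooden back up, z up. To be loaded; take it across its 61 mm width. One may be absent at the start
- brush_c_mid (a point): Centre of a wooden scrub brush, half-way up, 23 mm above what it stands on: 154 mm long (its y), 61 mm wide (its x), 46 mm high, bristles down, wooden back up, z up. To be loaded; take it across its 61 mm width. One may be absent at the start
- spare_head_0: Spare trigger-spray head lying on its side, 215 x 97 x 22 mm; origin under its middle. To be left alone
- dosing_cup: Small white cup, 65 mm across, 68 mm high; origin under its middle. To be left alone

How it is judged:
By the outcome, as a careful person would: the job done as asked, in the order asked, and still so for the second after the job is handed in, with the robot touching nothing.
Of brush_a, brush_b, brush_c only 2 to 3 are there at a start; the rules pass over those that are not, and their reading is None.
At some moment in a run one of brush_a, brush_b, brush_c may be knocked a few centimetres aside while the robot is not near it.
It also fails if it takes over 210 s, if anything falls off the work surface, if the arm or the gripper's body presses on something with over 40 N, if the wrist force passes 120 N, or if a joint passes its speed limit or range.

## Working session

There is one attempt and no reset: what is moved stays moved. The work goes in short steps, Python scripts to look and compute and a shell command to move; the robot and the scene stay as the last step left them, time stands still between calls to the robot, and variables do not carry over. Pictures are saved under pics/ and viewed, at most 14 in all, crops included, and the job is handed in when it is done.

```bash
mkdir -p pics; cat > h.py <<'E'
import numpy as np, cv2
from plant import bot
def cam(n):
    p=bot.camera_params(n); f=210/np.tan(np.radians(p['fovy'])/2); return p,f,np.array(p['camera_from_world'])
def w(n,u,v,z):
    p,f,T=cam(n); R,t=T[:3,:3],T[:3,3]
    d=R.T@np.array([(u-p['cx'])/f,(v-p['cy'])/f,1]); c=-R.T@t
    return (c+d*(z-c[2])/d[2])
def px(n,P):
    p,f,T=cam(n); q=T[:3,:3]@np.array(P)+T[:3,3]; return q[:2]/q[2]*f+[p['cx'],p['cy']]
E
python3 - <<'E'
from h import *
for n in('top','side'):
    cv2.imwrite(f'pics/{n}0.png',cv2.resize(bot.capture(n),(800,600),interpolation=cv2.INTER_CUBIC)); p,f,T=cam(n);print(n,p['fovy'],p['cx'],p['cy'],f,T.round(3).tolist())
o=bot.get_obs();print(o['time'],o['tool_pos'],o['tcp_rot'],o['grip_width'],o['contact_force'])
E
```

```text
top 45.77317852285718 274.4150149187935 208.91315276523727 497.4644249331247 [[-0.021, -1.0, -0.01, 119.663], [-0.997, 0.021, -0.076, 608.934], [0.076, 0.009, -0.997, 1466.887], [0.0, 0.0, 0.0, 1.0]]
side 56.60107130795899 282.3742683925502 210.32496977052668 390.00358925196974 [[0.989, -0.149, 0.006, -598.058], [-0.079, -0.56, -0.825, 155.616], [0.126, 0.815, -0.565, 943.326], [0.0, 0.0, 0.0, 1.0]]
0.1 [203.18956224 483.72042247 243.09902787] [-3.14020705e+00 -1.77384746e-04  2.74380032e+00] 91.42658184681342 [ 0.35229524  0.43995371 -0.31077287]
```

View pics/top0.png

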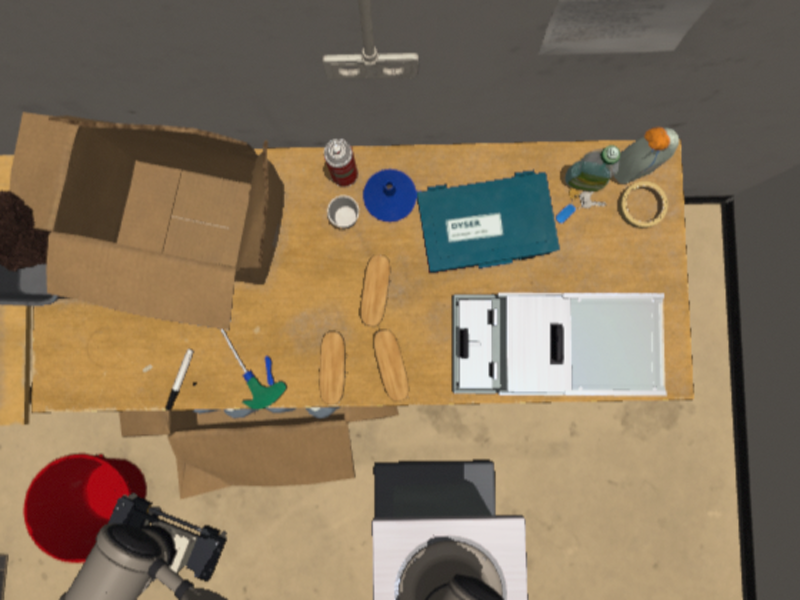

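View pics/side0.png

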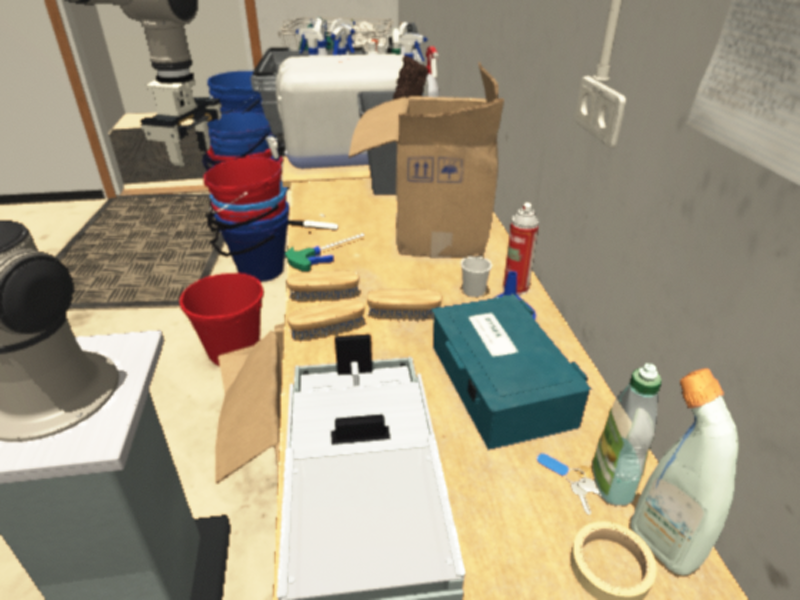

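The top view shows three brushes at about (375,290), (333,367) and (391,365). The dispenser spans x 452–665, y 293–395, with the shutter grip at (557,343) and the pusher handle at (462,343). I'll enlarge that area.

```bash
python3 - <<'E'
from h import *
i=bot.capture('top'); cv2.imwrite('pics/c1.png',cv2.resize(i[170:290,215:375],None,fx=5,fy=5,interpolation=cv2.INTER_CUBIC))
cv2.imwrite('pics/c2.png',cv2.resize(i[195:285,305:475],None,fx=4.7,fy=4.7,interpolation=cv2.INTER_CUBIC))
E
```

```text
(no output)
```

View pics/c1.png

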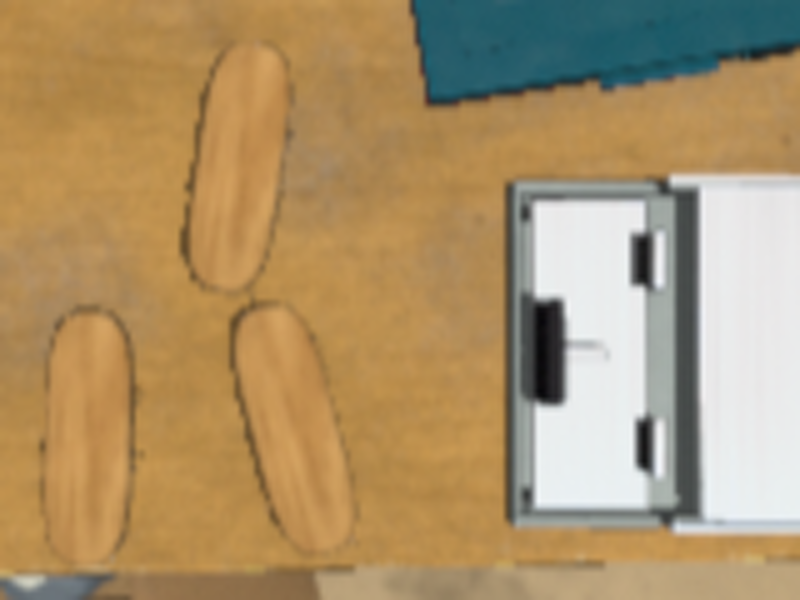

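View pics/c2.png

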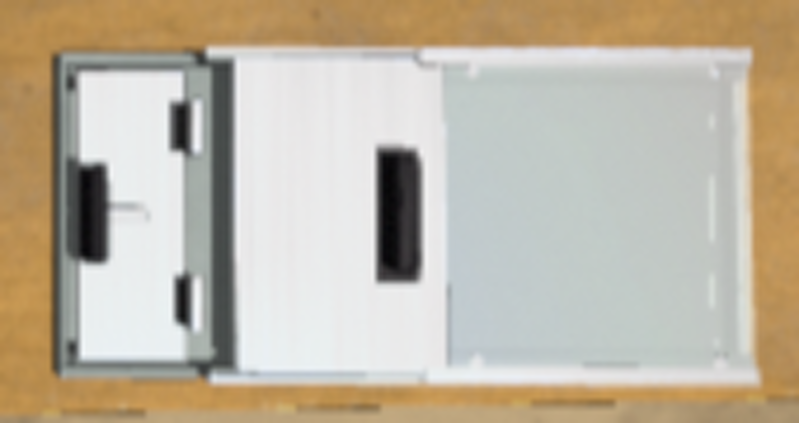

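The crops show the brush outlines. In c1 the handle top is at about (550,351). In c2 the grip bar runs (377–420, 148–280), and the dispenser corners are at about (55,55), (55,377), (750,50) and (757,383).

```bash
python3 - <<'E'
from h import *
c1=lambda u,v,z:w('top',215+u/5-.4,170+v/5-.4,z)
c2=lambda u,v,z:w('top',305+u/4.7-.4,195+v/4.7-.4,z)
pr=lambda n,a:print(n,a.round(1)[:2])
for n,u,v,z in [('corner',55,55,57),('corner',55,377,57),('railR',750,50,61),('railR',757,383,61),('railL',208,50,61),('railL',210,380,61),('grip',402,150,95),('grip',402,281,95),('handle',94,165,95),('handle',94,262,95),('shutL',233,60,61),('shutL',233,370,61),('shutR',443,65,61),('padL',190,100,40),('padR',190,325,40)]: pr(n,c2(u,v,z))
pr('handle',c1(550,300,95));pr('handle',c1(550,403,95))
for n,a,b in [('far',(250,42),(227,292)),('left',(92,307),(85,563)),('right',(265,302),(325,552))]:
    A,B=c1(*a,46),c1(*b,46); d=A-B; print(n,((A+B)/2).round(1)[:2],np.linalg.norm(d).round(1),'yaw of length axis',np.degrees(np.arctan2(d[1],d[0])).round(1))
for n,a,b in [('far',(190,170),(290,172)),('left',(44,430),(132,430)),('right',(243,430),(343,430))]: 
    A,B=c1(*a,46),c1(*b,46); print(n,A.round(1),B.round(1))
E
```

```text
corner [613.8 -16.2]
corner [414.7 -10.8]
railR [ 607.4 -446. ]
railR [ 402.7 -440.2]
railL [ 614.6 -110.9]
railL [ 411.2 -105.6]
grip [ 548.8 -221.1]
grip [ 470.  -218.1]
handle [543.6 -35.1]
handle [485.2 -33.4]
shutL [ 608.  -126.2]
shutL [ 417.  -119.9]
shutR [ 602.1 -256. ]
padL [ 585.  -101.5]
padR [444.3 -97.1]
handle [543.9 -35.1]
handle [485.6 -33.4]
far [628.2 142.1] 148.9 yaw of length axis -6.3
left [472.3 233. ] 149.5 yaw of length axis -2.4
right [474.5 111.9] 150.1 yaw of length axis 12.4
far [626.7 170.8  46. ] [624.3 111.8  46. ]
left [475.5 259.1  46. ] [474.4 207.5  46. ]
right [473.1 142.4  46. ] [471.9  83.8  46. ]
```

```bash
r() { :; }
python3 -m pendant '[[[0.34,-0.78,-0.1],[0,0,0.104],1],[[0.34,-0.78,-0.1],[0,0,0.104],1],[[0.34,-0.78,-0.1],[0,0,0.104],1],[[0.34,-0.78,-0.1],[0,0,0.104],1],[[0.34,-0.78,-0.1],[0,0,0.104],1],[[0.34,-0.78,-0.1],[0,0,0.104],1],[[0.34,-0.78,-0.1],[0,0,0.104],1],[[0.34,-0.78,-0.1],[0,0,0.104],1],[[0.34,-0.78,-0.1],[0,0,0.104],1],[[0.34,-0.78,-0.1],[0,0,0.104],1]]'
python3 -m pendant '[[[0.34,-0.78,-0.1],[0,0,0.104],1],[[0.34,-0.78,-0.1],[0,0,0.104],1],[[0.34,-0.78,-0.1],[0,0,0.104],1],[[0.34,-0.78,-0.1],[0,0,0.104],1],[[0.34,-0.78,-0.1],[0,0,0.104],1],[[0.34,-0.78,-0.1],[0,0,0.104],1],[[0.34,-0.78,-0.1],[0,0,0.104],1],[[0.34,-0.78,-0.1],[0,0,0.104],1],[[0.34,-0.78,-0.1],[0,0,0.104],1],[[0.34,-0.78,-0.1],[0,0,0.104],1]]'
python3 -m pendant '[[[0.34,-0.78,-0.1],[0,0,0.104],1],[[0.34,-0.78,-0.1],[0,0,0.104],1],[[0.34,-0.78,-0.1],[0,0,0.104],1],[[0.34,-0.78,-0.1],[0,0,0.104],1],[[0.34,-0.78,-0.1],[0,0,0.104],1],[[0.34,-0.78,-0.1],[0,0,0.104],1],[[0.34,-0.78,-0.1],[0,0,0.104],1],[[0.34,-0.78,-0.1],[0,0,0.104],1],[[0.34,-0.78,-0.1],[0,0,0.104],1],[[0,0,0],[0,0,0],1]]'
```

```text
time: 0.98
tool_pos: [305.5, 248.8, 213.5]
tcp_rot: [-3.142, -0.0, 2.869]
contact_force: [0.7, -0.2, 0.0]
grip_width: 91.8
finger_force: 0.0
time: 1.82
tool_pos: [407.6, 14.8, 183.5]
tcp_rot: [3.141, -0.0, 2.994]
contact_force: [-0.0, 0.1, 0.2]
grip_width: 92.0
finger_force: 0.0
time: 2.65
tool_pos: [500.4, -198.4, 155.9]
tcp_rot: [-3.14, 0.001, 3.104]
contact_force: [-0.8, -0.4, -0.4]
grip_width: 91.6
finger_force: 0.0
```

```bash
python3 -m pendant '[[[0.3,-0.7,0],[0,0,0.1],1],[[0,0,-0.3],[0,0,0],1],[[0,0,-0.7],[0,0,0],1],[[0,0,-0.7],[0,0,0],1],[[0,0,-0.7],[0,0,0],1],[[0,0,0],[0,0,0],1],[[0,0,0],[0,0,0],-1],[[0,0,0],[0,0,0],-1],[[0,0,0],[0,0,0],-1],[[0,0,0],[0,0,0],-1]]'
python3 -m pendant '[[[0,0,0],[0,0,0],-1],[[0,0,0],[0,0,0],-1],[[0,0,0],[0,0,0],-1],[[0,0,0],[0,0,0],-1],[[0,0,0],[0,0,0],-1],[[0,0,0],[0,0,0],-1],[[0,0,0],[0,0,0],-1],[[0,0,0],[0,0,0],-1],[[0,0,0],[0,0,0],-1],[[0,0,0],[0,0,0],-1]]'
```

```text
time: 3.48
tool_pos: [508.8, -215.8, 86.1]
tcp_rot: [-3.14, 0.002, 3.118]
contact_force: [-0.4, -0.0, 0.0]
grip_width: 69.5
finger_force: 0.0
time: 4.32
tool_pos: [508.2, -215.7, 84.8]
tcp_rot: [-3.142, 0.0, 3.118]
contact_force: [0.3, -1.3, 0.7]
grip_width: 16.3
finger_force: 30.0
```

```bash
python3 -m pendant '[[[-0.0125,-0.3,0],[0,0,0],-1],[[-0.0125,-0.4,0],[0,0,0],-1],[[-0.0125,-0.4,0],[0,0,0],-1],[[-0.0125,-0.4,0],[0,0,0],-1],[[-0.0125,-0.4,0],[0,0,0],-1],[[-0.0125,-0.4,0],[0,0,0],-1],[[-0.0125,-0.4,0],[0,0,0],-1],[[-0.0125,-0.4,0],[0,0,0],-1],[[0,-0.2,0],[0,0,0],-1],[[0,0,0],[0,0,0],-1]]'
python3 -m pendant '[[[0,-0.1,0],[0,0,0],-1],[[0,-0.1,0],[0,0,0],-1],[[0,-0.1,0],[0,0,0],-1],[[0,0,0],[0,0,0],-1],[[0,0,0],[0,0,0],-1],[[0,0,0],[0,0,0],-1],[[0,0,0],[0,0,0],-1],[[0,0,0],[0,0,0],-1],[[0,0,0],[0,0,0],-1],[[0,0,0],[0,0,0],-1]]'
```

```text
time: 5.15
tool_pos: [505.6, -317.5, 84.8]
tcp_rot: [-3.14, 0.002, 3.116]
contact_force: [5.8, -1.6, -1.8]
grip_width: 16.0
finger_force: 30.0
time: 5.98
tool_pos: [505.4, -324.3, 84.8]
tcp_rot: [-3.14, 0.001, 3.118]
contact_force: [4.2, -1.8, -2.1]
grip_width: 15.6
finger_force: 30.0
```

```bash
python3 -m pendant '[[[0.03,-0.1,0],[0,0,0],-1],[[0,0,0],[0,0,0],-1],[[0,-0.1,0],[0,0,0],-1],[[0,0,0],[0,0,0],-1],[[0,0,0],[0,0,0],-1],[[0,0,0],[0,0,0],-1],[[0,0,0],[0,0,0],-1],[[0,0,0],[0,0,0],-1],[[0,0,0],[0,0,0],-1],[[0,0,0],[0,0,0],-1]]'
python3 -m pendant '[[[0,-0.1,0],[0,0,0],-1],[[0,0,0],[0,0,0],-1],[[0,0,0],[0,0,0],-1],[[0,0,0],[0,0,0],-1],[[0,0,0],[0,0,0],-1],[[0,0,0],[0,0,0],-1],[[0,0,0],[0,0,0],-1],[[0,0,0],[0,0,0],-1],[[0,0,0],[0,0,0],-1],[[0,0,0],[0,0,0],-1]]'
```

```text
time: 6.82
tool_pos: [505.4, -329.7, 84.8]
tcp_rot: [3.142, -0.001, 3.118]
contact_force: [-5.5, -0.9, 4.0]
grip_width: 16.0
finger_force: 30.0
time: 7.65
tool_pos: [505.4, -332.4, 84.7]
tcp_rot: [3.141, -0.001, 3.118]
contact_force: [-5.2, -0.7, 4.1]
grip_width: 16.0
finger_force: 30.0
```

```bash
for i in 1 2 3; do python3 -m pendant '[[[0,-0.1,0],[0,0,0],-1],[[0,0,0],[0,0,0],-1],[[0,0,0],[0,0,0],-1],[[0,0,0],[0,0,0],-1],[[0,0,0],[0,0,0],-1],[[0,0,0],[0,0,0],-1],[[0,0,0],[0,0,0],-1],[[0,0,0],[0,0,0],-1],[[0,0,0],[0,0,0],-1],[[0,0,0],[0,0,0],-1]]' | grep -E 'tool_pos|contact'; done
```

```text
tool_pos: [505.3, -335.4, 84.8]
contact_force: [-5.8, 0.1, 4.2]
tool_pos: [505.2, -338.4, 84.8]
contact_force: [-5.7, -0.6, 4.4]
tool_pos: [505.2, -339.6, 84.7]
contact_force: [-6.1, 6.4, 6.6]
```

```bash
python3 -m pendant '[[[0,0.03,0],[0,0,0],1],[[0,0,0],[0,0,0],1],[[0,0,0],[0,0,0],1],[[0,0,0],[0,0,0],1],[[0,0,0],[0,0,0],1],[[0,0,0.4],[0,0,0],1],[[0,0,0.7],[0,0,0],1],[[0,0,0.7],[0,0,0],1],[[0,0,0.5],[0,0,0],1],[[0,0,0],[0,0,0],1]]'
python3 - <<'E'
from h import *
i=bot.capture('top'); cv2.imwrite('pics/c3.png',cv2.resize(i[165:290,215:475],None,fx=3,fy=3,interpolation=cv2.INTER_CUBIC))
E
```

```text
time: 10.98
tool_pos: [507.5, -341.9, 157.3]
tcp_rot: [-3.138, 0.005, 3.118]
contact_force: [0.3, -0.0, 0.2]
grip_width: 77.6
finger_force: 0.0
```

View pics/c3.png

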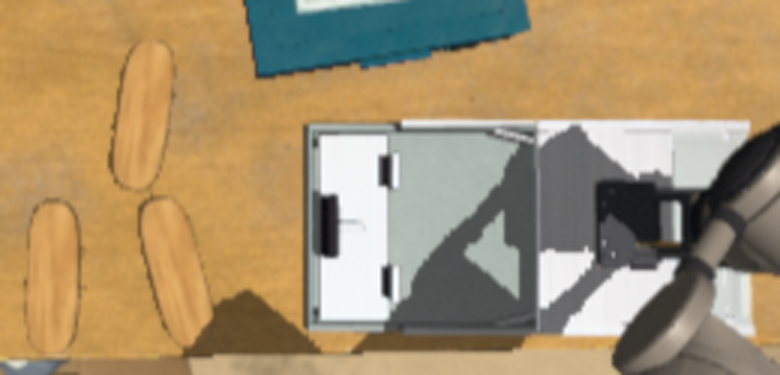

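The shutter is open to its stop, the bay at c3 (390–535, 135–320) is empty, and the brushes haven't moved. Next is the right-hand brush.

```bash
python3 -m pendant '[[[-0.06,0.84,0],[0,0,0.111],1],[[-0.06,0.84,0],[0,0,0.111],1],[[-0.06,0.84,0],[0,0,0.111],1],[[-0.06,0.84,0],[0,0,0.111],1],[[-0.06,0.84,0],[0,0,0.111],1],[[-0.06,0.84,0],[0,0,0.111],1],[[-0.06,0.84,0],[0,0,0.111],1],[[-0.06,0.84,0],[0,0,0.111],1],[[-0.06,0.84,0],[0,0,0.111],1],[[-0.06,0.84,0],[0,0,0.111],1]]'
python3 -m pendant '[[[-0.06,0.84,0],[0,0,0.111],1],[[-0.06,0.84,0],[0,0,0.111],1],[[-0.06,0.84,0],[0,0,0.111],1],[[-0.06,0.84,0],[0,0,0.111],1],[[-0.06,0.84,0],[0,0,0.111],1],[[-0.06,0.84,0],[0,0,0.111],1],[[-0.06,0.84,0],[0,0,0.111],1],[[-0.06,0.84,0],[0,0,0.111],1],[[0,0,0],[0,0,0],1],[[0,0,0],[0,0,0],1]]'
```

```text
time: 11.87
tool_pos: [487.1, -87.3, 152.4]
tcp_rot: [3.14, -0.002, -3.032]
contact_force: [0.7, -0.6, -0.4]
grip_width: 91.6
finger_force: 0.0
time: 12.7
tool_pos: [472.9, 113.7, 152.6]
tcp_rot: [3.141, -0.002, -2.923]
contact_force: [-0.1, -0.1, 0.1]
grip_width: 92.1
finger_force: 0.0
```

```bash
python3 -m pendant '[[[0.05,-0.06,-0.5],[0,0,0],1],[[0,0,-0.7],[0,0,0],1],[[0,0,-0.7],[0,0,0],1],[[0,0,-0.7],[0,0,0],1],[[0,0,-0.7],[0,0,0],1],[[0,0,-0.5],[0,0,0],1],[[0,0,-0.25],[0,0,0],1],[[0,0,0],[0,0,0],-1],[[0,0,0],[0,0,0],-1],[[0,0,0],[0,0,0],-1]]'
python3 -m pendant '[[[0,0,0],[0,0,0],-1],[[0,0,0],[0,0,0],-1],[[0,0,0],[0,0,0],-1],[[0,0,0],[0,0,0],-1],[[0,0,0],[0,0,0],-1],[[0,0,0.2],[0,0,0],-1],[[0,0,0.6],[0,0,0],-1],[[0,0,0.8],[0,0,0],-1],[[0,0,0.9],[0,0,0],-1],[[0,0,0],[0,0,0],-1]]'
```

```text
time: 13.53
tool_pos: [475.8, 110.8, 33.0]
tcp_rot: [-3.141, 0.001, -2.926]
contact_force: [0.2, 0.2, 0.9]
grip_width: 76.4
finger_force: 0.0
time: 14.37
tool_pos: [477.6, 111.4, 111.6]
tcp_rot: [-3.141, 0.008, -2.925]
contact_force: [1.4, 0.4, -0.2]
grip_width: 54.6
finger_force: 29.8
```

```bash
python3 -m pendant '[[[0,0,0.6],[0,0,0],-1],[[0,0,0.8],[0,0,0],-1],[[0.1,-0.4,0.2],[0,0,-0.167],-1],[[0.1,-0.7,0],[0,0,-0.167],-1],[[0.1,-0.77,0],[0,0,-0.167],-1],[[0.1,-0.77,0],[0,0,-0.167],-1],[[0.1,-0.77,0],[0,0,-0.167],-1],[[0.1,-0.77,0],[0,0,-0.167],-1],[[0.1,-0.77,0],[0,0,-0.167],-1],[[0.1,-0.77,0],[0,0,-0.167],-1]]'
python3 -m pendant '[[[0.1,-0.77,0],[0,0,-0.167],-1],[[0.1,-0.77,0],[0,0,-0.167],-1],[[0.1,-0.77,0],[0,0,-0.167],-1],[[0.1,-0.77,0],[0,0,-0.167],-1],[[0,-0.77,0],[0,0,0],-1],[[0,-0.5,0],[0,0,0],-1],[[0,0,0],[0,0,0],-1],[[0,0,0],[0,0,0],-1],[[0,0,0],[0,0,0],-1],[[0,0,0],[0,0,0],-1]]'
python3 - <<'E'
from h import *
i=bot.capture('side'); cv2.imwrite('pics/s1.png',cv2.resize(i[140:420,100:400],None,fx=2.1,fy=2.1,interpolation=cv2.INTER_CUBIC))
print(bot.get_obs()['tool_pos'],bot.get_obs()['tcp_rot'])
E
```

```text
time: 15.2
tool_pos: [498.8, -61.4, 154.8]
tcp_rot: [3.141, -0.001, -3.087]
contact_force: [0.0, 0.7, 0.1]
grip_width: 54.8
finger_force: 29.8
time: 16.03
tool_pos: [511.1, -189.8, 155.1]
tcp_rot: [3.141, -0.0, 3.118]
contact_force: [-0.3, -1.0, -0.5]
grip_width: 54.7
finger_force: 29.8
[ 511.11738321 -189.82160167  155.22444167] [ 3.14115691e+00 -2.98709749e-04  3.11831715e+00]
```

View pics/s1.png

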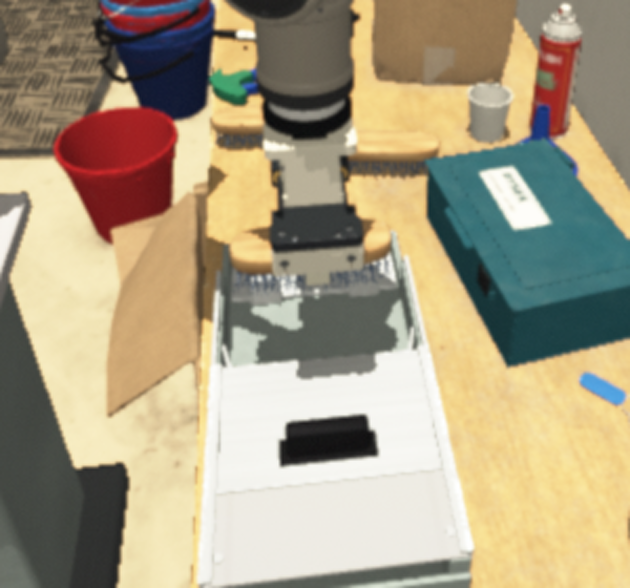

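```bash
python3 - <<'E'
from h import *
for x in (434,511,588): print((px('side',(x,-189.8,158))-[100,140])*2.1)
E
python3 -m pendant '[[[0,0.4,0],[0,0,0],-1],[[0,0.4,0],[0,0,0],-1],[[0,0,-0.3],[0,0,0],-1],[[0,0,-0.7],[0,0,0],-1],[[0,0,-0.7],[0,0,0],-1],[[0,0,-0.3],[0,0,0],-1],[[0,0,0],[0,0,0],-1],[[0,0,0],[0,0,0],-1],[[0,0,0],[0,0,0],-1],[[0,0,0],[0,0,0],-1]]'
```

```text
[231.15555745 253.27857016]
[314.75560598 245.40324701]
[396.26099673 237.72524559]
time: 16.92
tool_pos: [511.8, -167.3, 96.3]
tcp_rot: [-3.141, 0.002, 3.117]
contact_force: [0.5, -0.2, -2.1]
grip_width: 54.7
finger_force: 29.8
```

```bash
python3 -m pendant '[[[0.07,0,-0.3],[0,0,0],-1],[[0,0,-0.4],[0,0,0],-1],[[0,0,-0.4],[0,0,0],-1],[[0,0,-0.4],[0,0,0],-1],[[0,0,-0.3],[0,0,0],-1],[[0,0,-0.15],[0,0,0],-1],[[0,0,0],[0,0,0],-1],[[0,0,0],[0,0,0],-1],[[0,0,0],[0,0,0],-1],[[0,0,0],[0,0,0],-1]]'
```

```text
time: 17.75
tool_pos: [513.4, -167.1, 36.8]
tcp_rot: [-3.141, 0.0, 3.117]
contact_force: [-0.5, -0.9, -0.3]
grip_width: 54.6
finger_force: 29.8
```

```bash
python3 -m pendant '[[[0,0,-0.04],[0,0,0],-1],[[0,0,0],[0,0,0],0.6],[[0,0,0],[0,0,0],0.6],[[0,0,0],[0,0,0],0.6],[[0,0,0],[0,0,0],0.6],[[0,0,0],[0,0,0],0.6],[[0,0,0.2],[0,0,0],0.6],[[0,0,0.5],[0,0,0],0.6],[[0,0,0.7],[0,0,0],0.6],[[0,0,0.7],[0,0,0],0.6]]'
python3 -m pendant '[[[0,0,0.7],[0,0,0],-1],[[0,0,0.8],[0,0,0],-1],[[0,0.5,0.4],[0,0,0],-1],[[0,1,0],[0,0,0],-1],[[0,1,0],[0,0,0],-1],[[0,1,0],[0,0,0],-1],[[0,1,0],[0,0,0],-1],[[0,0.9,0],[0,0,0],-1],[[0,0,0],[0,0,0],-1],[[0,0,0],[0,0,0],-1]]'
python3 - <<'E'
from h import *
i=bot.capture('side'); cv2.imwrite('pics/s2.png',cv2.resize(i[140:420,100:400],None,fx=2.1,fy=2.1,interpolation=cv2.INTER_CUBIC))
E
```

```text
time: 18.58
tool_pos: [512.9, -166.8, 99.2]
tcp_rot: [3.141, -0.001, 3.117]
contact_force: [-0.4, 0.8, -0.3]
grip_width: 73.2
finger_force: 0.0
time: 19.42
tool_pos: [513.2, -3.8, 156.0]
tcp_rot: [-3.141, 0.0, 3.12]
contact_force: [-0.4, -0.7, 0.3]
grip_width: 11.4
finger_force: 0.0
```

View pics/s2.png

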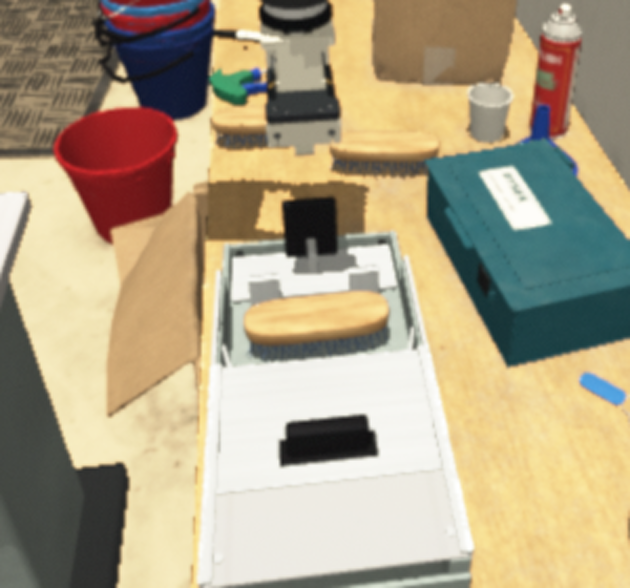

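The brush lies flat and square in the bay at s2 (245–390, 290–355). Next I push it home with closed fingers behind the handle.

```bash
python3 -m pendant '[[[0,0.4,0],[0,0,0],-1],[[0,0,-0.5],[0,0,0],-1],[[0,0,-0.7],[0,0,0],-1],[[0,0,-0.7],[0,0,0],-1],[[0,0,-0.6],[0,0,0],-1],[[0,0,0],[0,0,0],-1],[[0,-0.3,0],[0,0,0],-1],[[0,-0.3,0],[0,0,0],-1],[[0,-0.3,0],[0,0,0],-1],[[0,0,0],[0,0,0],-1]]'
python3 -m pendant '[[[0,-0.35,0],[0,0,0],-1],[[0,-0.35,0],[0,0,0],-1],[[0,-0.35,0],[0,0,0],-1],[[0,-0.35,0],[0,0,0],-1],[[0,-0.35,0],[0,0,0],-1],[[-0.01,-0.35,0],[0,0,0],-1],[[-0.01,-0.35,0],[0,0,0],-1],[[-0.01,-0.35,0],[0,0,0],-1],[[-0.01,-0.35,0],[0,0,0],-1],[[-0.01,-0.35,0],[0,0,0],-1]]'
```

```text
time: 20.3
tool_pos: [513.9, -21.8, 81.6]
tcp_rot: [-3.141, 0.002, 3.115]
contact_force: [-0.2, 2.9, 1.8]
grip_width: 0.3
finger_force: 0.9
time: 21.13
tool_pos: [511.3, -124.1, 81.5]
tcp_rot: [3.139, -0.0, 3.116]
contact_force: [-1.5, 10.2, 5.6]
grip_width: 0.3
finger_force: 5.3
```

```bash
python3 -m pendant '[[[0,-0.3,0],[0,0,0],-1],[[-0.01,-0.3,0],[0,0,0],-1],[[-0.01,-0.3,0],[0,0,0],-1],[[0,-0.1,0],[0,0,0],-1],[[0,0,0],[0,0,0],-1],[[0,0,0],[0,0,0],-1],[[0,0,0],[0,0,0],-1],[[0,0,0],[0,0,0],-1],[[0,0,0],[0,0,0],-1],[[0,0,0],[0,0,0],-1]]'
for i in 1 2; do python3 -m pendant '[[[0,-0.1,0],[0,0,0],-1],[[0,0,0],[0,0,0],-1],[[0,0,0],[0,0,0],-1],[[0,0,0],[0,0,0],-1],[[0,0,0],[0,0,0],-1],[[0,0,0],[0,0,0],-1],[[0,0,0],[0,0,0],-1],[[0,0,0],[0,0,0],-1],[[0,0,0],[0,0,0],-1],[[0,0,0],[0,0,0],-1]]'; done
```

```text
time: 21.97
tool_pos: [510.6, -153.9, 81.5]
tcp_rot: [3.14, -0.001, 3.117]
contact_force: [-2.3, 8.0, 6.2]
grip_width: 0.4
finger_force: 4.2
time: 22.8
tool_pos: [510.6, -155.7, 81.6]
tcp_rot: [3.138, -0.001, 3.117]
contact_force: [-2.8, 13.8, 7.1]
grip_width: 0.2
finger_force: 6.9
time: 23.63
tool_pos: [510.5, -156.0, 81.6]
tcp_rot: [3.134, -0.002, 3.117]
contact_force: [-0.2, 25.8, 10.8]
grip_width: 0.4
finger_force: 13.2
```

```bash
python3 -m pendant '[[[0,0.3,0],[0,0,0],-1],[[0,0.6,0],[0,0,0],-1],[[0,0.6,0],[0,0,0],-1],[[0.01,0.6,0],[0,0,0],-1],[[0.01,0.6,0],[0,0,0],-1],[[0.01,0.6,0],[0,0,0],-1],[[0.01,0.6,0],[0,0,0],-1],[[0.01,0.6,0],[0,0,0],-1],[[0.01,0.6,0],[0,0,0],-1],[[0.01,0.6,0],[0,0,0],-1]]'
python3 -m pendant '[[[0,0.3,0.1],[0,0,0],-1],[[0,0,0.7],[0,0,0],1],[[0,0,0.8],[0,0,0],1],[[0,0,0.8],[0,0,0],1],[[0,0,0],[0,0,0],1],[[0,0,0],[0,0,0],1],[[0,0,0],[0,0,0],1],[[0,0,0],[0,0,0],1],[[0,0,0],[0,0,0],1],[[0,0,0],[0,0,0],1]]'
python3 - <<'E'
from h import *
cv2.imwrite('pics/m1.png',np.vstack([cv2.resize(bot.capture('side')[190:350,150:400],None,fx=2,fy=2,interpolation=cv2.INTER_CUBIC),cv2.resize(bot.capture('top')[165:290,215:465],None,fx=2,fy=2,interpolation=cv2.INTER_CUBIC)]))
E
```

```text
time: 24.47
tool_pos: [513.8, 10.3, 81.4]
tcp_rot: [-3.141, 0.002, 3.116]
contact_force: [0.5, 0.1, 0.8]
grip_width: 0.7
finger_force: 0.0
time: 25.3
tool_pos: [512.9, 18.9, 151.8]
tcp_rot: [3.141, -0.002, 3.117]
contact_force: [0.3, -0.5, 0.5]
grip_width: 55.6
finger_force: 0.0
```

View pics/m1.png

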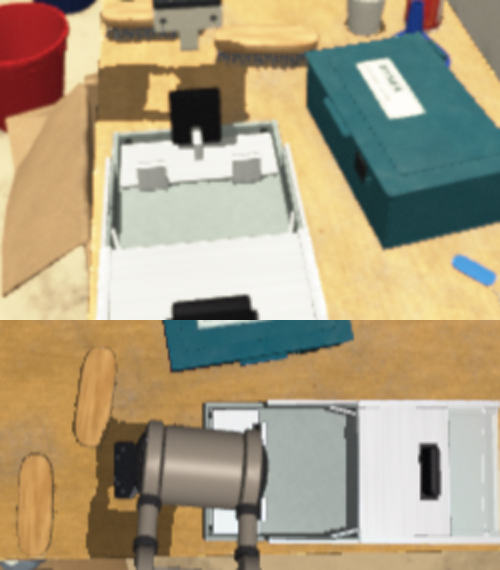

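Bay clear and pusher back at rest; both remaining brushes are where I measured them. Next is the far brush.

```bash
python3 -m pendant '[[[0.32,0.34,0],[0,0,-0.118],1],[[0.64,0.68,0],[0,0,-0.118],1],[[0.64,0.68,0],[0,0,-0.118],1],[[0.64,0.68,0],[0,0,-0.118],1],[[0.64,0.68,0],[0,0,-0.118],1],[[0.64,0.68,0],[0,0,-0.118],1],[[0.32,0.34,0],[0,0,0],1],[[0,0,0],[0,0,0],1],[[0,0,0],[0,0,0],1],[[0,0,0],[0,0,0],1]]'
python3 - <<'E'
from h import *
i=bot.capture('side'); cv2.imwrite('pics/s3.png',cv2.resize(i[140:300,150:400],None,fx=2.5,fy=2.5,interpolation=cv2.INTER_CUBIC))
E
```

```text
time: 26.23
tool_pos: [627.7, 140.8, 152.0]
tcp_rot: [-3.141, -0.001, 3.032]
contact_force: [0.3, -0.9, -0.4]
grip_width: 91.8
finger_force: 0.0
```

View pics/s3.png

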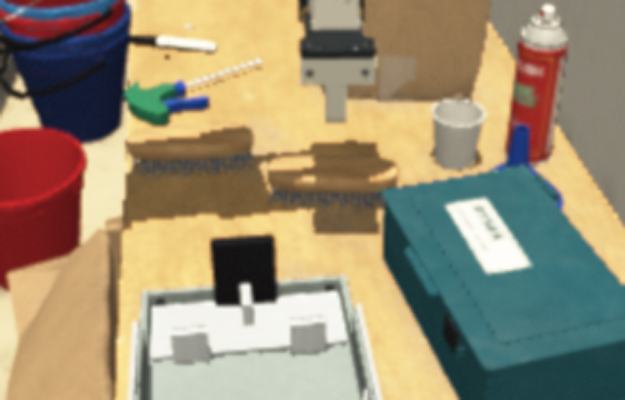

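The gripper is centred over the far brush at s3 (268–397, 150–205), so I'll grasp it.

```bash
python3 -m pendant '[[[0.02,0.03,-0.5],[0,0,0],1],[[0,0,-0.7],[0,0,0],1],[[0,0,-0.7],[0,0,0],1],[[0,0,-0.7],[0,0,0],1],[[0,0,-0.7],[0,0,0],1],[[0,0,-0.5],[0,0,0],1],[[0,0,-0.25],[0,0,0],1],[[0,0,0],[0,0,0],-1],[[0,0,0],[0,0,0],-1],[[0,0,0],[0,0,0],-1]]'
python3 -m pendant '[[[0,0,0],[0,0,0],-1],[[0,0,0],[0,0,0],-1],[[0,0,0],[0,0,0],-1],[[0,0,0],[0,0,0],-1],[[0,0,0],[0,0,0],-1],[[0,0,0.3],[0,0,0],-1],[[0,0,0.8],[0,0,0],-1],[[0,0,1],[0,0,0],-1],[[0,0,1],[0,0,0],-1],[[0,0,0.9],[0,0,0],-1]]'
python3 -m pendant '[[[-0.3,-0.4,0.2],[0,0,0],-1],[[-0.43,-0.8,0],[0,0,0.08],-1],[[-0.43,-0.8,0],[0,0,0.08],-1],[[-0.43,-0.8,0],[0,0,0.08],-1],[[-0.43,-0.8,0],[0,0,0.08],-1],[[-0.43,-0.8,0],[0,0,0.08],-1],[[-0.43,-0.8,0],[0,0,0.08],-1],[[-0.43,-0.8,0],[0,0,0.08],-1],[[-0.43,-0.8,0],[0,0,0.08],-1],[[-0.2,-0.8,0],[0,0,0.08],-1]]'
```

```text
time: 27.12
tool_pos: [629.8, 142.1, 32.5]
tcp_rot: [3.141, 0.002, 3.032]
contact_force: [0.2, -0.1, -0.2]
grip_width: 76.3
finger_force: 0.0
time: 27.95
tool_pos: [629.0, 142.4, 153.0]
tcp_rot: [3.141, 0.0, 3.032]
contact_force: [0.6, 0.3, -1.1]
grip_width: 55.4
finger_force: 29.2
time: 28.78
tool_pos: [509.1, -86.4, 157.3]
tcp_rot: [3.141, -0.001, 3.119]
contact_force: [0.3, -0.5, -1.5]
grip_width: 55.4
finger_force: 29.2
```

```bash
python3 -m pendant '[[[0.1,-0.8,0],[0,0,0],-1],[[0,-0.8,0],[0,0,0],-1],[[0,-0.7,0],[0,0,0],-1],[[0,-0.37,0],[0,0,0],-1],[[0,0,0],[0,0,0],-1],[[0,0,-0.4],[0,0,0],-1],[[0,0,-0.8],[0,0,0],-1],[[0,0,-0.5],[0,0,0],-1],[[0,0,0],[0,0,0],-1],[[0,0,0],[0,0,0],-1]]'
python3 - <<'E'
from h import *
i=bot.capture('side'); cv2.imwrite('pics/s4.png',cv2.resize(i[170:330,180:330],None,fx=3,fy=3,interpolation=cv2.INTER_CUBIC))
E
```

```text
time: 29.62
tool_pos: [513.5, -164.5, 105.8]
tcp_rot: [3.14, -0.002, 3.119]
contact_force: [-0.4, -0.7, -0.6]
grip_width: 55.7
finger_force: 29.2
```

View pics/s4.png

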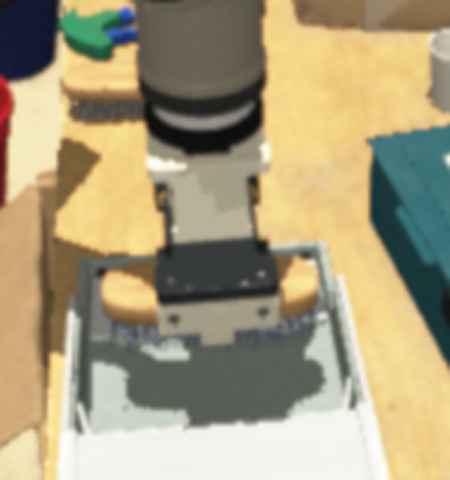

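The brush is held level over the bay at s4 (102–320). I'll lower and release it, then push.

```bash
python3 -m pendant '[[[0,-0.07,-0.3],[0,0,0],-1],[[0,0,-0.5],[0,0,0],-1],[[0,0,-0.5],[0,0,0],-1],[[0,0,-0.5],[0,0,0],-1],[[0,0,-0.3],[0,0,0],-1],[[0,0,-0.2],[0,0,0],-1],[[0,0,0],[0,0,0],-1],[[0,0,0],[0,0,0],-1],[[0,0,0],[0,0,0],-1],[[0,0,0],[0,0,0],-1]]'
python3 -m pendant '[[[0,0,0],[0,0,0],0.6],[[0,0,0],[0,0,0],0.6],[[0,0,0],[0,0,0],0.6],[[0,0,0],[0,0,0],0.6],[[0,0,0],[0,0,0],0.6],[[0,0,0],[0,0,0],0.6],[[0,0,0.2],[0,0,0],0.6],[[0,0,0.5],[0,0,0],0.6],[[0,0,0.7],[0,0,0],0.6],[[0,0,0.7],[0,0,0],0.6]]'
python3 -m pendant '[[[0,0,0.7],[0,0,0],-1],[[0,0,0.8],[0,0,0],-1],[[0,0.5,0.4],[0,0,0],-1],[[0,1,0],[0,0,0],-1],[[0,1,0],[0,0,0],-1],[[0,1,0],[0,0,0],-1],[[0,1,0],[0,0,0],-1],[[0,1,0],[0,0,0],-1],[[0,0.4,0],[0,0,0],-1],[[0,0,0],[0,0,0],-1]]'
```

```text
time: 30.5
tool_pos: [514.3, -168.1, 37.8]
tcp_rot: [-3.141, 0.001, 3.118]
contact_force: [0.2, -0.4, -0.7]
grip_width: 55.2
finger_force: 29.2
time: 31.33
tool_pos: [513.5, -167.7, 100.7]
tcp_rot: [3.141, -0.001, 3.118]
contact_force: [-0.2, -0.3, 0.0]
grip_width: 73.5
finger_force: 0.0
time: 32.17
tool_pos: [513.7, 11.5, 157.5]
tcp_rot: [3.141, 0.0, 3.122]
contact_force: [0.2, -1.3, -0.7]
grip_width: 11.2
finger_force: 0.0
```

```bash
python3 -m pendant '[[[0,0,-0.4],[0,0,0],-1],[[0,0,-0.7],[0,0,0],-1],[[0,0,-0.8],[0,0,0],-1],[[0,0,-0.65],[0,0,0],-1],[[0,0,0],[0,0,0],-1],[[0,-0.3,0],[0,0,0],-1],[[0,-0.3,0],[0,0,0],-1],[[0,-0.3,0],[0,0,0],-1],[[0,-0.35,0],[0,0,0],-1],[[0,-0.35,0],[0,0,0],-1]]'
python3 -m pendant '[[[0,-0.35,0],[0,0,0],-1],[[0,-0.35,0],[0,0,0],-1],[[-0.01,-0.35,0],[0,0,0],-1],[[-0.01,-0.35,0],[0,0,0],-1],[[-0.01,-0.35,0],[0,0,0],-1],[[-0.01,-0.35,0],[0,0,0],-1],[[-0.01,-0.35,0],[0,0,0],-1],[[-0.01,-0.35,0],[0,0,0],-1],[[-0.01,-0.35,0],[0,0,0],-1],[[-0.01,-0.35,0],[0,0,0],-1]]'
```

```text
time: 33.0
tool_pos: [514.2, -39.6, 81.8]
tcp_rot: [3.141, 0.002, 3.118]
contact_force: [-1.8, 6.9, 2.8]
grip_width: 0.4
finger_force: 3.1
time: 33.83
tool_pos: [511.6, -143.5, 81.8]
tcp_rot: [3.139, 0.001, 3.118]
contact_force: [0.8, 12.0, 3.4]
grip_width: 0.7
finger_force: 6.0
```

```bash
python3 -m pendant '[[[0,-0.2,0],[0,0,0],-1],[[0,-0.15,0],[0,0,0],-1],[[0,-0.1,0],[0,0,0],-1],[[0,0,0],[0,0,0],-1],[[0,0,0],[0,0,0],-1],[[0,0,0],[0,0,0],-1],[[0,0,0],[0,0,0],-1],[[0,0,0],[0,0,0],-1],[[0,0,0],[0,0,0],-1],[[0,0,0],[0,0,0],-1]]'
python3 -m pendant '[[[0,-0.06,0],[0,0,0],-1],[[0,0,0],[0,0,0],-1],[[0,0,0],[0,0,0],-1],[[0,0,0],[0,0,0],-1],[[0,0,0],[0,0,0],-1],[[0,0,0],[0,0,0],-1],[[0,0,0],[0,0,0],-1],[[0,0,0],[0,0,0],-1],[[0,0,0],[0,0,0],-1],[[0,0,0],[0,0,0],-1]]'
```

```text
time: 34.67
tool_pos: [511.3, -155.7, 81.8]
tcp_rot: [3.138, 0.0, 3.118]
contact_force: [-0.4, 14.2, 5.1]
grip_width: 0.0
finger_force: 7.2
time: 35.5
tool_pos: [511.2, -155.9, 81.8]
tcp_rot: [3.136, -0.0, 3.118]
contact_force: [0.9, 21.7, 7.5]
grip_width: 0.1
finger_force: 11.0
```

Again the push went to the stop. I'll retreat and look.

```bash
python3 -m pendant '[[[0,0.3,0],[0,0,0],-1],[[0,0.6,0],[0,0,0],-1],[[0,0.6,0],[0,0,0],-1],[[0.01,0.6,0],[0,0,0],-1],[[0.01,0.6,0],[0,0,0],-1],[[0.01,0.6,0],[0,0,0],-1],[[0.01,0.6,0],[0,0,0],-1],[[0.01,0.6,0],[0,0,0],-1],[[0.01,0.6,0],[0,0,0],-1],[[0.01,0.6,0],[0,0,0],-1]]'
python3 -m pendant '[[[0,0.3,0.1],[0,0,0],-1],[[0,0,0.7],[0,0,0],1],[[0,0,0.8],[0,0,0],1],[[0,0,0.8],[0,0,0],1],[[0,0,0],[0,0,0],1],[[0,0,0],[0,0,0],1],[[0,0,0],[0,0,0],1],[[0,0,0],[0,0,0],1],[[0,0,0],[0,0,0],1],[[0,0,0],[0,0,0],1]]'
python3 - <<'E'
from h import *
cv2.imwrite('pics/m2.png',np.vstack([cv2.resize(bot.capture('side')[170:330,150:400],None,fx=2,fy=2,interpolation=cv2.INTER_CUBIC),cv2.resize(bot.capture('top')[165:290,215:465],None,fx=2,fy=2,interpolation=cv2.INTER_CUBIC)]))
E
```

```text
time: 36.33
tool_pos: [514.3, 11.4, 81.7]
tcp_rot: [-3.141, 0.002, 3.118]
contact_force: [0.1, -1.1, 0.1]
grip_width: 0.5
finger_force: 0.0
time: 37.17
tool_pos: [513.2, 20.7, 151.8]
tcp_rot: [3.141, -0.002, 3.118]
contact_force: [-0.2, 0.8, 0.1]
grip_width: 56.1
finger_force: 0.0
```

View pics/m2.png

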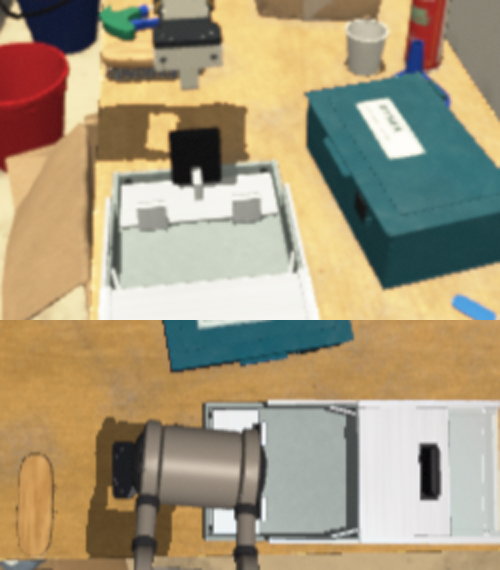

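The bay is clear again, with the last brush unmoved at m2 (35, 502).

```bash
python3 -m pendant '[[[-0.15,0.5,0],[0,0,-0.05],1],[[-0.15,0.8,0],[0,0,-0.05],1],[[-0.15,0.8,0],[0,0,-0.05],1],[[-0.15,0.8,0],[0,0,0],1],[[-0.15,0.8,0],[0,0,0],1],[[-0.15,0.8,0],[0,0,0],1],[[-0.15,0.8,0],[0,0,0],1],[[-0.15,0.8,0],[0,0,0],1],[[-0.15,0.8,0],[0,0,0],1],[[0,0.2,0],[0,0,0],1]]'
python3 -m pendant '[[[0,0,0],[0,0,0],1],[[0,0,0],[0,0,0],1],[[0,0,0],[0,0,0],1],[[0,0,0],[0,0,0],1],[[0,0,0],[0,0,0],1],[[0,0,0],[0,0,0],1],[[0,0,0],[0,0,0],1],[[0,0,0],[0,0,0],1],[[0,0,0],[0,0,0],1],[[0,0,0],[0,0,0],1]]'
python3 - <<'E'
from h import *
m=[]
for n,(a,b,c,d) in {'side':(130,280,170,370),'top':(165,290,200,400)}.items(): m.append(cv2.resize(bot.capture(n)[a:b,c:d],(400,int((b-a)*2)),interpolation=cv2.INTER_CUBIC))
cv2.imwrite('pics/m3.png',np.vstack(m))
E
```

```text
time: 38.1
tool_pos: [472.0, 236.7, 152.3]
tcp_rot: [3.141, -0.001, 3.103]
contact_force: [0.2, 0.5, 0.6]
grip_width: 91.5
finger_force: 0.0
time: 38.93
tool_pos: [473.1, 233.8, 152.5]
tcp_rot: [3.141, 0.0, 3.1]
contact_force: [0.2, -0.3, -0.7]
grip_width: 91.9
finger_force: 0.0
```

View pics/m3.png

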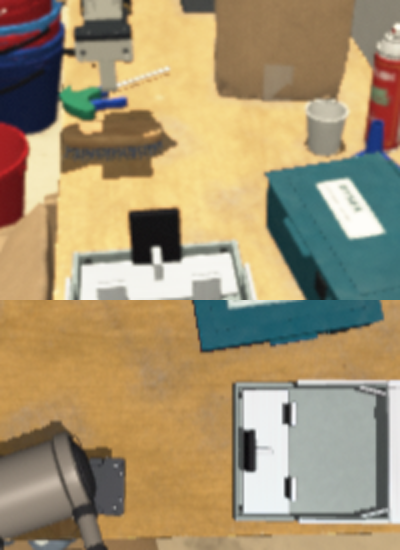

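```bash
python3 -m pendant '[[[0,-0.03,-0.5],[0,0,0],1],[[0,0,-0.7],[0,0,0],1],[[0,0,-0.7],[0,0,0],1],[[0,0,-0.7],[0,0,0],1],[[0,0,-0.7],[0,0,0],1],[[0,0,-0.5],[0,0,0],1],[[0,0,-0.25],[0,0,0],1],[[0,0,0],[0,0,0],-1],[[0,0,0],[0,0,0],-1],[[0,0,0],[0,0,0],-1]]'
python3 -m pendant '[[[0,0,0],[0,0,0],-1],[[0,0,0],[0,0,0],-1],[[0,0,0],[0,0,0],-1],[[0,0,0],[0,0,0],-1],[[0,0,0],[0,0,0],-1],[[0,0,0.3],[0,0,0],-1],[[0,0,0.8],[0,0,0],-1],[[0,0,1],[0,0,0],-1],[[0,0,1],[0,0,0],-1],[[0,0,0.9],[0,0,0],-1]]'
python3 -m pendant '[[[0.1,-0.5,0.2],[0,0,0.015],-1],[[0.1,-0.9,0],[0,0,0.015],-1],[[0.1,-0.9,0],[0,0,0.015],-1],[[0.1,-0.9,0],[0,0,0.015],-1],[[0.1,-0.9,0],[0,0,0.015],-1],[[0.1,-0.9,0],[0,0,0.015],-1],[[0.1,-0.9,0],[0,0,0.015],-1],[[0.1,-0.9,0],[0,0,0.015],-1],[[0.1,-0.9,0],[0,0,0.015],-1],[[0.1,-0.9,0],[0,0,0.015],-1]]'
```

```text
time: 39.87
tool_pos: [473.8, 233.2, 32.0]
tcp_rot: [3.141, 0.002, 3.101]
contact_force: [-0.7, 0.1, -0.5]
grip_width: 76.3
finger_force: 0.0
time: 40.7
tool_pos: [472.9, 232.9, 153.0]
tcp_rot: [3.141, 0.0, 3.1]
contact_force: [0.7, 0.3, -1.3]
grip_width: 54.5
finger_force: 29.6
time: 41.53
tool_pos: [502.8, -26.3, 157.5]
tcp_rot: [3.141, -0.0, 3.119]
contact_force: [1.5, -0.2, -0.8]
grip_width: 54.4
finger_force: 29.6
```

```bash
python3 -m pendant '[[[0.1,-0.9,0],[0,0,0],-1],[[0.1,-0.9,0],[0,0,0],-1],[[0.1,-0.9,0],[0,0,0],-1],[[0,-0.9,0],[0,0,0],-1],[[0,-0.7,0],[0,0,0],-1],[[0,-0.3,0],[0,0,0],-1],[[0,0,-0.4],[0,0,0],-1],[[0,0,-0.8],[0,0,0],-1],[[0,0,-0.5],[0,0,0],-1],[[0,0,0],[0,0,0],-1]]'
python3 - <<'E'
from h import *
i=bot.capture('side'); cv2.imwrite('pics/s5.png',cv2.resize(i[170:330,180:330],None,fx=3,fy=3,interpolation=cv2.INTER_CUBIC))
E
```

```text
time: 42.37
tool_pos: [510.1, -161.6, 103.3]
tcp_rot: [3.139, -0.006, 3.119]
contact_force: [-0.7, 0.4, -1.0]
grip_width: 55.0
finger_force: 29.6
```

View pics/s5.png

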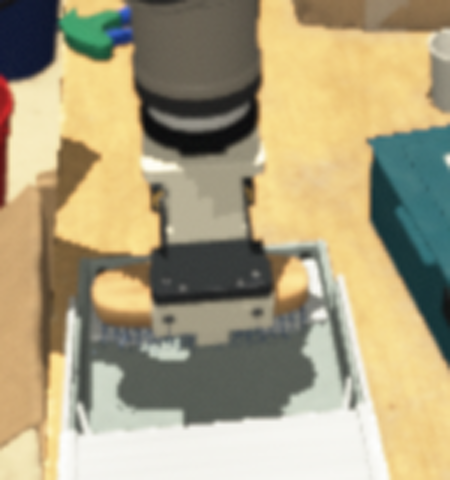

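The brush sits at s5 (92–310), about 7 mm nearer the robot than the last one, so I'll shift it +x before lowering.

```bash
python3 -m pendant '[[[0.2,-0.16,-0.2],[0,0,0],-1],[[0,0,-0.5],[0,0,0],-1],[[0,0,-0.5],[0,0,0],-1],[[0,0,-0.5],[0,0,0],-1],[[0,0,-0.3],[0,0,0],-1],[[0,0,-0.2],[0,0,0],-1],[[0,0,0],[0,0,0],-1],[[0,0,0],[0,0,0],-1],[[0,0,0],[0,0,0],-1],[[0,0,0],[0,0,0],-1]]'
python3 -m pendant '[[[0,0,0],[0,0,0],0.6],[[0,0,0],[0,0,0],0.6],[[0,0,0],[0,0,0],0.6],[[0,0,0],[0,0,0],0.6],[[0,0,0],[0,0,0],0.6],[[0,0,0],[0,0,0],0.6],[[0,0,0.2],[0,0,0],0.6],[[0,0,0.5],[0,0,0],0.6],[[0,0,0.7],[0,0,0],0.6],[[0,0,0.7],[0,0,0],0.6]]'
python3 -m pendant '[[[0,0,0.7],[0,0,0],-1],[[0,0,0.8],[0,0,0],-1],[[0,0.5,0.4],[0,0,0],-1],[[0,1,0],[0,0,0],-1],[[0,1,0],[0,0,0],-1],[[0,1,0],[0,0,0],-1],[[0,1,0],[0,0,0],-1],[[0,1,0],[0,0,0],-1],[[0,0.4,0],[0,0,0],-1],[[0,0,0],[0,0,0],-1]]'
```

```text
time: 43.25
tool_pos: [518.7, -168.1, 40.9]
tcp_rot: [-3.141, 0.002, 3.118]
contact_force: [0.4, 0.4, -0.4]
grip_width: 55.1
finger_force: 29.6
time: 44.08
tool_pos: [517.7, -167.7, 103.7]
tcp_rot: [3.141, -0.001, 3.118]
contact_force: [0.6, 0.3, -0.4]
grip_width: 73.5
finger_force: 0.0
time: 44.92
tool_pos: [517.9, 11.5, 160.5]
tcp_rot: [3.141, 0.0, 3.122]
contact_force: [0.0, -0.6, -0.3]
grip_width: 11.3
finger_force: 0.0
```

```bash
python3 -m pendant '[[[-0.13,0,-0.5],[0,0,0],-1],[[0,0,-0.7],[0,0,0],-1],[[0,0,-0.8],[0,0,0],-1],[[0,0,-0.65],[0,0,0],-1],[[0,0,0],[0,0,0],-1],[[0,-0.3,0],[0,0,0],-1],[[0,-0.3,0],[0,0,0],-1],[[0,-0.3,0],[0,0,0],-1],[[0,-0.35,0],[0,0,0],-1],[[0,-0.35,0],[0,0,0],-1]]'
python3 -m pendant '[[[0,-0.35,0],[0,0,0],-1],[[0,-0.35,0],[0,0,0],-1],[[-0.01,-0.35,0],[0,0,0],-1],[[-0.01,-0.35,0],[0,0,0],-1],[[-0.01,-0.35,0],[0,0,0],-1],[[-0.01,-0.35,0],[0,0,0],-1],[[-0.01,-0.35,0],[0,0,0],-1],[[-0.01,-0.35,0],[0,0,0],-1],[[-0.01,-0.35,0],[0,0,0],-1],[[-0.01,-0.35,0],[0,0,0],-1]]'
```

```text
time: 45.75
tool_pos: [514.5, -39.6, 81.8]
tcp_rot: [3.141, 0.002, 3.118]
contact_force: [-0.8, 6.2, 2.5]
grip_width: 0.6
finger_force: 3.1
time: 46.58
tool_pos: [511.8, -143.4, 81.8]
tcp_rot: [3.139, 0.001, 3.118]
contact_force: [1.9, 12.3, 3.5]
grip_width: 0.3
finger_force: 6.2
```

```bash
python3 -m pendant '[[[0,-0.2,0],[0,0,0],-1],[[0,-0.15,0],[0,0,0],-1],[[0,-0.1,0],[0,0,0],-1],[[0,0,0],[0,0,0],-1],[[0,0,0],[0,0,0],-1],[[0,0,0],[0,0,0],-1],[[0,0,0],[0,0,0],-1],[[0,0,0],[0,0,0],-1],[[0,0,0],[0,0,0],-1],[[0,0,0],[0,0,0],-1]]'
python3 -m pendant '[[[0,-0.06,0],[0,0,0],-1],[[0,0,0],[0,0,0],-1],[[0,0,0],[0,0,0],-1],[[0,0,0],[0,0,0],-1],[[0,0,0],[0,0,0],-1],[[0,0,0],[0,0,0],-1],[[0,0,0],[0,0,0],-1],[[0,0,0],[0,0,0],-1],[[0,0,0],[0,0,0],-1],[[0,0,0],[0,0,0],-1]]'
```

```text
time: 47.42
tool_pos: [511.6, -155.8, 81.8]
tcp_rot: [3.138, 0.0, 3.118]
contact_force: [0.5, 14.5, 5.7]
grip_width: 0.4
finger_force: 7.2
time: 48.25
tool_pos: [511.6, -155.9, 81.8]
tcp_rot: [3.136, -0.0, 3.118]
contact_force: [1.6, 22.1, 7.6]
grip_width: -0.0
finger_force: 11.0
```

Full stroke again, to the same stop. I'll retreat and go to the shutter grip.

```bash
python3 -m pendant '[[[0,0.3,0],[0,0,0],-1],[[0,0.6,0],[0,0,0],-1],[[0,0.6,0],[0,0,0],-1],[[0.01,0.6,0],[0,0,0],-1],[[0.01,0.6,0],[0,0,0],-1],[[0.01,0.6,0],[0,0,0],-1],[[0.01,0.6,0],[0,0,0],-1],[[0.01,0.6,0],[0,0,0],-1],[[0.01,0.6,0],[0,0,0],-1],[[0.01,0.6,0],[0,0,0],-1]]'
python3 -m pendant '[[[0,0.3,0.1],[0,0,0],-1],[[0,0,0.7],[0,0,0],1],[[0,0,0.8],[0,0,0],1],[[0,0,0.8],[0,0,0],1],[[-0.02,-0.8,0],[0,0,0],1],[[-0.02,-0.8,0],[0,0,0],1],[[-0.02,-0.8,0],[0,0,0],1],[[-0.02,-0.8,0],[0,0,0],1],[[-0.02,-0.8,0],[0,0,0],1],[[-0.02,-0.8,0],[0,0,0],1]]'
python3 -m pendant '[[[-0.02,-0.8,0],[0,0,0],1],[[-0.02,-0.8,0],[0,0,0],1],[[-0.02,-0.8,0],[0,0,0],1],[[-0.02,-0.8,0],[0,0,0],1],[[-0.02,-0.8,0],[0,0,0],1],[[-0.02,-0.8,0],[0,0,0],1],[[-0.02,-0.8,0],[0,0,0],1],[[-0.02,-0.8,0],[0,0,0],1],[[-0.02,-0.6,0],[0,0,0],1],[[0,0,0],[0,0,0],1]]'
python3 - <<'E'
from h import *
m=[]
for n,(a,b,c,d) in {'side':(190,350,150,400),'top':(165,290,215,465)}.items(): m.append(cv2.resize(bot.capture(n)[a:b,c:d],None,fx=2,fy=2,interpolation=cv2.INTER_CUBIC))
cv2.imwrite('pics/m4.png',np.vstack(m))
E
```

```text
time: 49.08
tool_pos: [514.6, 11.4, 81.8]
tcp_rot: [-3.141, 0.002, 3.118]
contact_force: [-0.4, -0.2, 0.1]
grip_width: 0.5
finger_force: 0.0
time: 49.92
tool_pos: [510.2, -125.7, 153.7]
tcp_rot: [-3.141, 0.002, 3.118]
contact_force: [0.5, -0.4, -0.3]
grip_width: 55.7
finger_force: 0.0
time: 50.75
tool_pos: [503.9, -338.0, 153.5]
tcp_rot: [-3.139, 0.001, 3.115]
contact_force: [-1.0, 0.1, 0.8]
grip_width: 91.7
finger_force: 0.0
```

```bash
python3 -m pendant '[[[0,0,-0.3],[0,0,0],1],[[0,0,-0.7],[0,0,0],1],[[0,0,-0.8],[0,0,0],1],[[0,0,-0.48],[0,0,0],1],[[0,0,0],[0,0,0],1],[[0,0,0],[0,0,0],-1],[[0,0,0],[0,0,0],-1],[[0,0,0],[0,0,0],-1],[[0,0,0],[0,0,0],-1],[[0,0,0],[0,0,0],-1]]'
python3 -m pendant '[[[0,0,0],[0,0,0],-1],[[0,0,0],[0,0,0],-1],[[0,0,0],[0,0,0],-1],[[0,0,0],[0,0,0],-1],[[0,0,0],[0,0,0],-1],[[0,0,0],[0,0,0],-1],[[0,0,0],[0,0,0],-1],[[0,0,0],[0,0,0],-1],[[0,0,0],[0,0,0],-1],[[0,0,0],[0,0,0],-1]]'
python3 -m pendant '[[[0.005,0.2,0],[0,0,0],-1],[[0.01,0.4,0],[0,0,0],-1],[[0.01,0.5,0],[0,0,0],-1],[[0.01,0.5,0],[0,0,0],-1],[[0.01,0.5,0],[0,0,0],-1],[[0.01,0.5,0],[0,0,0],-1],[[0.01,0.5,0],[0,0,0],-1],[[0.01,0.5,0],[0,0,0],-1],[[0.01,0.4,0],[0,0,0],-1],[[0,0,0],[0,0,0],-1]]'
```

```text
time: 51.68
tool_pos: [505.2, -333.4, 85.1]
tcp_rot: [-3.141, 0.001, 3.119]
contact_force: [-0.1, -0.7, 0.1]
grip_width: 62.9
finger_force: 0.0
time: 52.52
tool_pos: [504.9, -333.3, 84.1]
tcp_rot: [-3.142, 0.0, 3.118]
contact_force: [-0.6, -2.0, -1.9]
grip_width: 16.0
finger_force: 30.0
time: 53.35
tool_pos: [507.8, -209.9, 84.1]
tcp_rot: [3.14, 0.0, 3.12]
contact_force: [4.7, 1.2, -4.7]
grip_width: 16.0
finger_force: 30.0
```

```bash
for i in 1 2 3; do python3 -m pendant '[[[0,0.07,0],[0,0,0],-1],[[0,0,0],[0,0,0],-1],[[0,0,0],[0,0,0],-1],[[0,0,0],[0,0,0],-1],[[0,0,0],[0,0,0],-1],[[0,0,0],[0,0,0],-1],[[0,0,0],[0,0,0],-1],[[0,0,0],[0,0,0],-1],[[0,0,0],[0,0,0],-1],[[0,0,0],[0,0,0],-1]]' | grep -E 'tool_pos|contact'; done
```

```text
tool_pos: [507.8, -210.5, 84.1]
contact_force: [5.1, 1.8, -4.2]
tool_pos: [507.8, -208.7, 84.1]
contact_force: [5.1, -0.3, -4.3]
tool_pos: [507.9, -207.4, 84.1]
contact_force: [5.4, -3.5, -5.5]
```

```bash
for i in 1 2; do python3 -m pendant '[[[0,0.05,0],[0,0,0],-1],[[0,0,0],[0,0,0],-1],[[0,0,0],[0,0,0],-1],[[0,0,0],[0,0,0],-1],[[0,0,0],[0,0,0],-1],[[0,0,0],[0,0,0],-1],[[0,0,0],[0,0,0],-1],[[0,0,0],[0,0,0],-1],[[0,0,0],[0,0,0],-1],[[0,0,0],[0,0,0],-1]]' | grep -E 'tool_pos|contact'; done
```

```text
tool_pos: [507.9, -207.3, 84.2]
contact_force: [4.3, -10.1, -7.3]
tool_pos: [507.9, -207.3, 84.2]
contact_force: [3.4, -15.8, -9.6]
```

```bash
python3 -m pendant '[[[0,-0.04,0],[0,0,0],1],[[0,0,0],[0,0,0],1],[[0,0,0],[0,0,0],1],[[0,0,0],[0,0,0],1],[[0,0,0],[0,0,0],1],[[0,0,0],[0,0,0],1],[[0,0,0.4],[0,0,0],1],[[0,0,0.7],[0,0,0],1],[[0,0,0.8],[0,0,0],1],[[0,0,0.8],[0,0,0],1]]'
python3 -m pendant '[[[0,0.5,0.5],[0,0,0],1],[[0,0.9,0],[0,0,0],1],[[0,0.9,0],[0,0,0],1],[[0,0.9,0],[0,0,0],1],[[0,0.9,0],[0,0,0],1],[[0,0.9,0],[0,0,0],1],[[0,0.9,0],[0,0,0],1],[[0,0.9,0],[0,0,0],1],[[0,0.9,0],[0,0,0],1],[[0,0.9,0],[0,0,0],1]]'
python3 -m pendant '[[[0,0.5,0],[0,0,0],1],[[0,0,0],[0,0,0],1],[[0,0,0],[0,0,0],1],[[0,0,0],[0,0,0],1],[[0,0,0],[0,0,0],1],[[0,0,0],[0,0,0],1],[[0,0,0],[0,0,0],1],[[0,0,0],[0,0,0],1],[[0,0,0],[0,0,0],1],[[0,0,0],[0,0,0],1]]'
python3 - <<'E'
from h import *
m=[]
for n,(a,b,c,d) in {'side':(180,420,130,400),'top':(195,290,300,480)}.items(): m.append(cv2.resize(bot.capture(n)[a:b,c:d],(540,int((b-a)*540/(d-c))),interpolation=cv2.INTER_CUBIC))
m=np.vstack(m); cv2.imwrite('pics/m5.png',cv2.resize(m,None,fx=.77,fy=.77,interpolation=cv2.INTER_AREA))
E
```

```text
time: 58.35
tool_pos: [507.0, -204.6, 165.8]
tcp_rot: [3.141, -0.001, 3.119]
contact_force: [0.4, -0.5, -0.6]
grip_width: 78.0
finger_force: 0.0
time: 59.18
tool_pos: [507.0, 54.4, 180.3]
tcp_rot: [3.142, -0.0, 3.119]
contact_force: [0.1, -0.1, -0.2]
grip_width: 92.3
finger_force: 0.0
time: 60.02
tool_pos: [507.4, 67.7, 180.1]
tcp_rot: [3.142, 0.0, 3.118]
contact_force: [0.2, 0.0, -0.3]
grip_width: 91.8
finger_force: 0.0
```

View pics/m5.png

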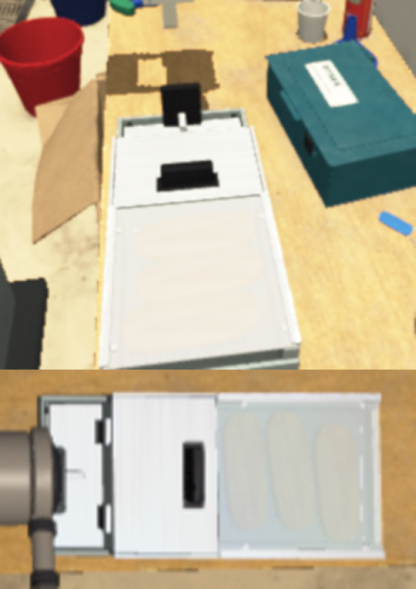

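The three brushes lie under the clear cover at m5 (245, 290 and 335, 470–480). The shutter is shut over the bay (113–217) and the pusher is at rest. The robot is clear, so I'm handing in.

```bash
python3 -c "
from plant import bot
print(bot.close_job())"
```

```text
the job is handed in; nothing more can be done
None
```

All three brushes are loaded under the clear cover and the shutter is fully closed over the empty bay; I handed the job in at about 60 s, and no verdict was returned.

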